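Click the stop sleeve onto the sprung-ball pillar

ROBOT

A 7-joint arm with a two-finger parallel gripper is mounted at the origin on a cart in front of the work surface, level with it; the furniture and walls round the work are solid. World frame = base frame: x ahead of the robot, y to its left, z up, the work surface at z = 0. Lengths are in m, angles in degrees, forces in N, time in s.
With the tool pointing down it reaches from about 0.425 to 0.875 m from the base axis. Payload 4.7 kg.
Tool frame: the origin (TCP) lies between the finger pads; the fingertips stand env.finger_overhang ahead of it and the grasp point (between the pads) lies 5 mm behind it (env.finger_overhang is the distance from the TCP to the fingertips, in m); z points along the fingers, y is the line along which they close (so a half turn about z gives the same grasp; the last joint's range is limited). The gripper opens to 87 mm and grips with 3 to 60 N. Pads are 19 mm wide; open, the fingers measure 117 mm over their backs; the gripper's body (75 mm by 190 mm) begins 51 mm behind the grasp point.
Start: joints at [-67.718, 18.392, -4.016, 83.108, 1.295, 78.541, -3.26], TCP at [0.238, 0.605, 0.205] pointing down, gripper open.
Joint ranges: [-163.93, 163.93], [-17.29, 119.83], [-79.2, 71.16], [3.27, 140.29], [-89.18, 269.18], [5.43, 117.66], [-154.24, 154.24]. Speed limits (degrees/s): [147.25, 147.25, 180, 180, 180, 180, 180].

INTERFACE

Orientations are given as [roll, pitch, yaw] about the fixed x, y, z axes, in that order (R = Rz(yaw) Ry(pitch) Rx(roll)).
In Python, from cell import telemetry, eyes, env, models gives the robot as it stands. The module is installed in compiled form; this text tells all that it offers.
- The arm moves only by the tool drive_tool, never from a script. Its arguments are lists of equal length, an entry for each row: "angular": the turn, a rotation vector about the tool's x, y, z in rad, a list of three; "delta_pos": the shift along the tool's x, y, z in cm, a list of three; "gripper": the finger opening in cm, from 0 to 8.7. A call has 1 to 20 rows; each row shifts and turns the commanded pose from where the row before left it, along the tool's axes as they then stand; what a row does not reach is not made up. A row lasts 1/10 s, in which the tool goes at most 50 mm and 8.59 degrees, less where a joint would pass 70% of its speed; a pose out of reach is approached as far as the arm can. A call with a gripper value outside its range is refused whole. The fingers move at their own pace and stop on an object; "squeeze" is the grip in N (left out, the last holds). Time passes only in rows, so rows that do not move let the fingers close. It gives the time, the measured TCP pose, the force, the opening and the grip force at its end, in the units of the state.
- telemetry.get_obs(): the state, without advancing time (a new reading comes with each control period).
- eyes.read_camera(name): name is "scene" or "side" or "wrist"; returns a dict with "pixels" (480x640x3 uint8, red, green, blue), "mtx" (3x3 intrinsics, pixels), "origin" and "orientation" of the camera in the world. Camera axes: x right, y down, z forward; pixel columns grow to the right and rows downward; lengths in m; the calibration is good to about 2 mm. A picture is of the moment at which its call begins. There is no depth.
- env.sign_off(): hands the job in; it is judged then, once.
Trained networks look in a picture, given as the dict that the camera call returned (one of the last four; its "shot" number tells which), for a name from the list of things; names that differ only in an ending like _2 or _b are one class to them, and where a whole thing is asked for, a point or a joint stands for the part that bears it (a point fixed in the world has none). Each returns a list of dicts, best first, with "p" (0 to 1); they miss things now and then, are a little off and sometimes report something else, mostly with a low value. They report only what shows in the picture. A call takes as long as a camera call.
- models.search_frame(picture, target): "centre" ([column, row] in pixels, amid what is visible of it).
- models.cut_out(picture, target): "pixels" (480x640 bool, what is visible of it) and "centre" ([column, row] in pixels, amid what is visible of it).
The state is a dict: "time_s": time; "qpos": joint angles; "joint_velocities": joint speeds; "effort": joint torques, N m; "tool_pos": TCP position; "tool_rot": TCP orientation; "force": force on the tool from outside, world axes, zero at the start; "wrist_torque": the same for the moment, N m; "grip_width": finger opening in m; "grasp_force": force on a finger pad.
Only numpy, scipy, OpenCV 4.12 (cv2) and the standard library are available. Lean on these libraries where they do the work, as an engineer would, in place of code of your own. Each camera call takes 0.05 s, during which the arm holds its last target. There are 200 camera calls.

TASK

Pick up the long metal sleeve, slide it down over the pillar of the bolted-down stand and past the first resistance of the sprung ball, until the ball clicks into the groove inside the sleeve; then let go and leave the sleeve clicked in place. Feel your way gently: stop at the click, do not jam the sleeve on the pillar and do not push it on through past the ball. Leave the short spacer and the other loose things where they are.

Things in the scene. Friction and masses are not known exactly. Their poses are not given: they have to be found in the camera images.
- sleeve_center (a point): Centre (half-way up, on the bore axis) of the loose long sleeve: aluminium tube standing upright on the worktop, 42 mm outer diameter, 70 mm tall, 0.2 kg, bore 21.2 mm with 3 mm chamfers at both mouths. A fine turned line outside marks mid-height; there, inside the bore, is a ring groove 7.6 mm wide for the ball. Bore smooth elsewhere; both ends alike. z = bore axis.
- spacer_center (a point): Centre of the short spacer, not used: same tube, 42 mm outer diameter, but only 40 mm tall, no turned line; stands upright on the worktop. The sleeve and the spacer may stand in each other's place.
- stand: Fixed stand: dark steel foot plate 110 x 90 x 12 mm (along its x, y) bolted to the worktop, boss up to 20 mm, and in its centre a vertical steel pillar 20 mm in diameter with a tapered tip (6 mm long), top 150 mm above the worktop. Origin on the pillar axis at worktop level, z up.
- pillar_top (a point): Centre of the pillar's top face, on its axis, 150 mm above the worktop. A sprung ball sits in a slot in the pillar's side (stand's +x, away from the robot); set by hand, its centre is 13 to 45 mm below the top, different every time and not measured. A sleeve coming down first meets it when the sleeve's centre is about 37.5 mm above the ball's centre.
- detent_ball (a joint): Travel of the 11 mm ball: 0 = out, 4 mm proud of the pillar; 2 to 3 mm (0.002 to 0.003) when pushed in by the smooth bore. That takes about 8 to 17 N down; then 1 to 9 N of drag for some 30 mm; then it springs into the groove, drawing the sleeve down (drag drops by 4 N or more) over some 5 mm until both centres are level (1.5 mm), force zero, and holds it up. As much force again and the sleeve drops through.
- nipple: Brass pipe nipple, 37 mm, loose bystander; origin under its centre.
- bolt: Bolt, 54 mm long, loose bystander; origin under its centre.
- nut: Brass hex nut, 25 mm, loose bystander; origin under its centre.
- spanner: Spanner, 192 mm long, lying flat, loose bystander; origin under its centre.
- tape_measure: Tape measure, 38 x 87 x 60 mm, loose bystander; origin under its centre.

How it is judged (in metres and radians):
On the way, in this order (a step that is already met when the one before it is completed fails the run):
1. the sleeve is on the pillar and presses the ball in (horizontal distance between sleeve_center and pillar_top below 0.004 m and angle between the z axis of stand and the z axis of sleeve_center, either way round below 0.1 rad and value of joint detent_ball above 0.0012 m), for 0.05 s.
2. the ball has clicked out into the sleeve's groove (horizontal distance between sleeve_center and pillar_top below 0.004 m and angle between the z axis of stand and the z axis of sleeve_center, either way round below 0.1 rad and z of sleeve_center in the frame of pillar_top between -0.0475 and -0.0105 m and value of joint detent_ball below 0.0008 m), for 0.2 s.
At the end, for the whole second after the job is handed in: The sleeve hangs at rest on the pillar (axis within 4 mm and 0.1 rad of the pillar's), the ball fully out in its groove (travel under 0.8 mm, sleeve centre 10.5 to 47.5 mm below the pillar's top) (all of step 2 and linear speed of sleeve below 0.01 m/s); the robot touches nothing.
It fails at once if the sleeve is pressed on the stand or pillar with more than 30 N (contact force between sleeve and stand above 30 N).
It fails at once if the sleeve is pushed on through past the ball (its centre more than 50 mm below the pillar's top) (horizontal distance between sleeve_center and pillar_top below 0.004 m and angle between the z axis of stand and the z axis of sleeve_center, either way round below 0.1 rad and z of sleeve_center in the frame of pillar_top below -0.05 m).
It fails at once if the short spacer or another loose thing is moved more than 30 mm (distance of any of spacer_center, nipple, bolt, nut, spanner, tape_measure from where it was at the start of the episode above 0.03 m).
It also fails if it takes over 70 s, if anything falls off the work surface, if the arm or the gripper's body presses on something with over 40 N, if the wrist force passes 120 N, or if a joint passes its speed limit or range.

## Working session

There is one attempt and no reset: what is moved stays moved. The work goes in short steps, Python scripts to look and compute and a tool call to move; the robot and the scene stay as the last step left them, time stands still between calls to the robot, and variables do not carry over. Pictures are saved under pics/ and viewed, at most 10 in all, crops included, and the job is handed in when it is done.

Besides the shell and the picture viewer there is one more tool, called after "Call:" in YAML: its name, and indented under it one key for each argument. drive_tool: Moves the arm, as the interface text tells. Its arguments: {"type":"object","properties":{"angular":{"type":"array","items":{"type":"array","items":{"type":"number"}}},"delta_pos":{"type":"array","items":{"type":"array","items":{"type":"number"}}},"gripper":{"type":"array","items":{"type":"number"}},"squeeze":{"type":"number"}},"required":["angular","delta_pos","gripper"]}

```bash
mkdir -p pics
cat > h.py <<'E'
from cell import telemetry, eyes, env, models
import numpy as np, cv2
from scipy.spatial.transform import Rotation as R
def cam(n):
    return eyes.read_camera(n)
def rot(c):
    o=np.array(c["orientation"],float)
    if o.shape==(3,3): return o
    if o.size==4: return R.from_quat(o).as_matrix()
    return R.from_euler('xyz',o,degrees=True).as_matrix()
def ray(c,px):
    d=rot(c)@np.linalg.inv(np.array(c["mtx"]))@np.array([px[0],px[1],1.])
    return np.array(c["origin"],float),d/np.linalg.norm(d)
def atz(c,px,z):
    o,d=ray(c,px); return o+d*(z-o[2])/d[2]
def proj(c,p):
    q=np.array(c["mtx"])@rot(c).T@(np.array(p)-np.array(c["origin"])); return q[:2]/q[2]
def tri(rs):
    A=np.zeros((3,3));b=np.zeros(3)
    for o,d in rs:
        M=np.eye(3)-np.outer(d,d);A+=M;b+=M@o
    return np.linalg.solve(A,b)
def save(c,n,crop=None,s=1):
    im=cv2.cvtColor(c["pixels"],cv2.COLOR_RGB2BGR)
    if crop: im=im[crop[1]:crop[3],crop[0]:crop[2]]
    cv2.imwrite("pics/"+n,cv2.resize(im,None,fx=s,fy=s))
E
python3 - <<'E'
from h import *
print(telemetry.get_obs(),env.finger_overhang)
C={}
for n in("scene","side"):
    c=cam(n);C[n]=c;save(c,n+"0.png")
    print(n,c["origin"],c["orientation"],c["mtx"])
    for t in("sleeve_center","spacer_center","stand","nipple","bolt","nut","spanner","tape_measure"):
        print(t,[(np.round(d["centre"]),round(d["p"],2),np.round(atz(c,d["centre"],0.03),3)) for d in models.search_frame(c,t)[:3]])
E
```

```text
{'time_s': 0.0, 'qpos': array([-67.71961556,  18.43740475,  -4.01558646,  83.17367671,
         1.29557199,  78.54126142,  -3.25882896]), 'joint_velocities': array([ 0.01019146, -0.01763518, -0.01848809, -0.12302059, -0.02551114,
        0.00501259, -0.03632998]), 'effort': array([ 1.96997112e-04, -4.91288352e+01, -4.03869404e-01, -3.12519729e+01,
       -6.39267638e-02,  4.39667038e-02,  1.72308191e-04]), 'tool_pos': array([0.23777581, 0.60432644, 0.20419105]), 'tool_rot': array([-1.79892931e+02,  6.28942272e-03,  1.58530681e+02]), 'force': array([0.60466699, 0.18875527, 0.62764505]), 'wrist_torque': array([ 0.00069712,  0.05496607, -0.05194144]), 'grasp_force': 0.0, 'grip_width': 0.0871724267046146} 0.014
scene [-0.03171411 -0.74661576  0.53893256] [-115.5141367    -1.01302814  -36.09922886] [[517.01734078   0.         312.6776269 ]
 [  0.         517.01734078 251.13479505]
 [  0.           0.           1.        ]]
sleeve_center [(array([316., 305.]), 0.68, array([ 0.47 , -0.083,  0.03 ]))]
spacer_center [(array([381., 348.]), 0.72, array([ 0.479, -0.253,  0.03 ]))]
stand [(array(
[... 594 characters left out ...]
7940698] [[490.79172016   0.         315.75174669]
 [  0.         490.79172016 239.206401  ]
 [  0.           0.           1.        ]]
sleeve_center [(array([342., 284.]), 0.82, array([ 0.482, -0.082,  0.03 ]))]
spacer_center [(array([418., 304.]), 0.59, array([ 0.479, -0.247,  0.03 ]))]
stand [(array([271., 252.]), 0.63, array([0.527, 0.105, 0.03 ]))]
nipple [(array([374., 334.]), 0.5, array([ 0.373, -0.18 ,  0.03 ]))]
bolt [(array([339., 245.]), 0.44, array([ 0.603, -0.035,  0.03 ]))]
nut [(array([294., 301.]), 0.53, array([ 0.401, -0.   ,  0.03 ]))]
spanner [(array([232., 312.]), 0.65, array([0.332, 0.108, 0.03 ]))]
tape_measure [(array([181., 268.]), 0.95, array([0.412, 0.278, 0.03 ]))]
```

View pics/side0.png

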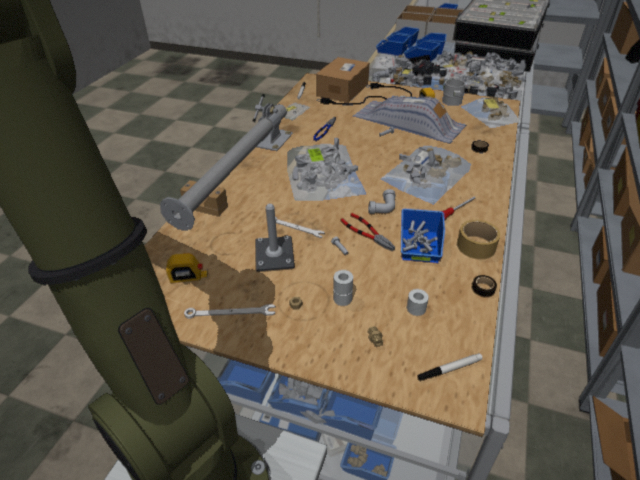

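View pics/scene0.png

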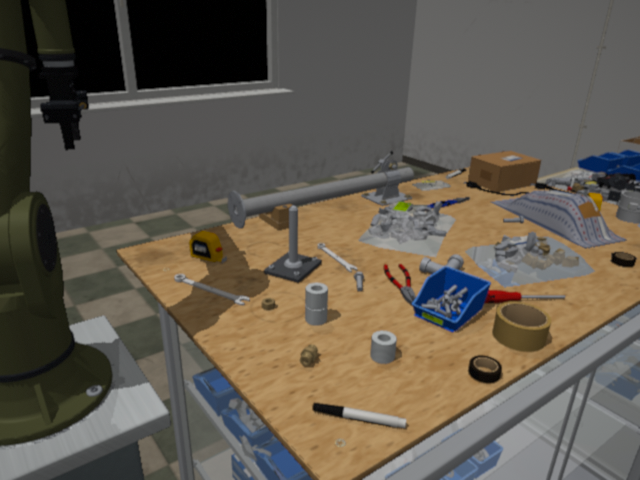

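The side view shows the sleeve, tall with a turned line, at (343,287), the spacer at (417,302) and the pillar top at (270,207). In the scene view they are at (316,303), (384,347) and (294,208). A horizontal pipe is behind the stand, with its flange at (177,212) in the side view and (238,207) in the scene view.

```bash
cat > fit.py <<'E'
from h import *
from scipy.optimize import minimize
def cyl(c,x,y,r,z0,z1):
    a=np.linspace(0,2*np.pi,60)
    P=np.array([proj(c,[x+r*np.cos(t),y+r*np.sin(t),z]) for z in(z0,z1) for t in a])
    m=np.zeros((480*4,640*4),np.uint8)
    cv2.fillConvexPoly(m,np.round(cv2.convexHull(P.astype(np.float32))*4).astype(np.int32),1)
    return cv2.resize(m.astype(np.float32),(640,480),interpolation=cv2.INTER_AREA)
def fit(views,x0,r,z0,z1):
    f=lambda p:sum(np.abs(cyl(c,p[0],p[1],r,z0,z1)-m).sum() for c,m in views)
    return minimize(f,x0,method="Nelder-Mead",options=dict(initial_simplex=[x0,[x0[0]+.01,x0[1]],[x0[0],x0[1]+.01]],xatol=1e-4))
E
python3 - <<'E'
from fit import *
C={n:cam(n) for n in("scene","side")}
for t,h,x0 in(("sleeve_center",.07,[.475,-.08]),("spacer_center",.04,[.48,-.25])):
    V=[(c,models.cut_out(c,t)[0]["pixels"].astype(float)) for c in C.values()]
    for v in(V,V[:1],V[1:]):
        r=fit(v,x0,.021,0,h);print(t,r.x.round(4),r.fun,[m.sum() for _,m in v])
print("pillar",tri([ray(C["scene"],(294,207)),ray(C["side"],(270,207))]),atz(C["scene"],(294,207),.15),atz(C["side"],(270,207),.15))
print("flange",tri([ray(C["scene"],(238,207)),ray(C["side"],(177,212))]))
print("far",tri([ray(C["scene"],(411,174)),ray(C["side"],(277,116))]))
E
```

```text
sleeve_center [ 0.4683 -0.0868] 106.25 [np.float64(884.0), np.float64(644.0)]
sleeve_center [ 0.4684 -0.0867] 67.0 [np.float64(884.0)]
sleeve_center [ 0.4681 -0.0868] 39.375 [np.float64(644.0)]
spacer_center [ 0.4926 -0.2432] 87.125 [np.float64(783.0), np.float64(468.0)]
spacer_center [ 0.4932 -0.2427] 37.5625 [np.float64(783.0)]
spacer_center [ 0.4921 -0.2439] 43.25 [np.float64(468.0)]
pillar [0.5493392  0.10844946 0.14727362] [0.54931618 0.10584852 0.15      ] [0.54253188 0.10605856 0.15      ]
flange [0.55235624 0.36647848 0.06617878]
far [1.16304314 0.35747731 0.04476924]
```

Call:
drive_tool:
  angular:
    - [0, 0, -0.125]
    - [0, 0, -0.125]
    - [0, 0, -0.125]
    - [0, 0, 0]
    - [0, 0, 0]
    - [0, 0, 0]
    - [0, 0, 0]
    - [0, 0, 0]
    - [0, 0, 0]
    - [0, 0, 0]
    - [0, 0, 0]
    - [0, 0, 0]
    - [0, 0, 0]
    - [0, 0, 0]
  delta_pos:
    - [0, 0, -2]
    - [0, 0, -2]
    - [0, 0, -2]
    - [-2.1, -3.5, 0]
    - [-2.1, -3.5, 0]
    - [-2.1, -3.5, 0]
    - [-2.1, -3.5, 0]
    - [-2.1, -3.5, 0]
    - [-2.1, -3.5, 0]
    - [-2.1, -3.5, 0]
    - [-2.1, -3.5, 0]
    - [-2.1, -3.5, 0]
    - [-2.1, -3.5, 0]
    - [0, 0, 0]
  gripper: [8.7, 8.7, 8.7, 8.7, 8.7, 8.7, 8.7, 8.7, 8.7, 8.7, 8.7, 8.7, 8.7, 8.7]

```text
time_s: 2.6
tool_pos: [0.4518, 0.2482, 0.2658]
tool_rot: [-179.9, 0.1, 179.4]
force: [0.2, -0.0, -1.0]
grip_width: 0.0868
grasp_force: 0.0
```

Call:
drive_tool:
  angular:
    - [0, 0, -0.01]
    - [0, 0, 0]
    - [0, 0, 0]
    - [0, 0, 0]
    - [0, 0, 0]
    - [0, 0, 0]
  delta_pos:
    - [-2.4, -3.5, -0.5]
    - [-2.4, -3.5, 0]
    - [-2.4, -3.5, 0]
    - [-2.3, -3.6, 0]
    - [0, 0, 0]
    - [0, 0, 0]
  gripper: [8.7, 8.7, 8.7, 8.7, 8.7, 8.7]

```text
time_s: 3.2
tool_pos: [0.5444, 0.114, 0.2702]
tool_rot: [180.0, -0.0, -179.6]
force: [-0.6, 0.8, -0.0]
grip_width: 0.0868
grasp_force: 0.0
```

Run:
```python
from h import *
c=cam("wrist");o=telemetry.get_obs();save(c,"w1.png")
print(o["tool_pos"],o["tool_rot"],c["origin"],c["orientation"],c["mtx"][0])
print(proj(c,[.547,.107,.15]))
```

```text
[0.54383329 0.11558526 0.27016712] [ 1.79954437e+02 -2.56947500e-02 -1.79392219e+02] [0.46827054 0.11368639 0.45031386] [ 1.63646113e+02 -8.05789027e-02  9.04684040e+01] [365.68668041   0.         318.15561585]
[309.01992548 237.1850186 ]
```

View pics/w1.png

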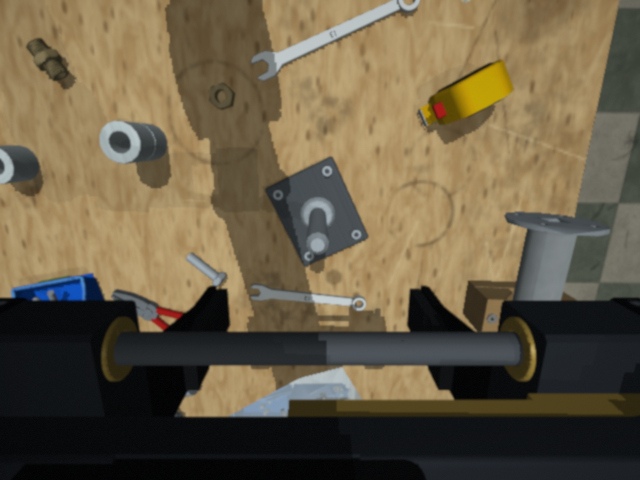

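The wrist view shows the pillar top at about (317.5,242) and the sleeve's top ring at about (122,141).

Run:
```python
from h import *
c=cam("wrist");save(c,"w2.png",(270,190,370,290),6)
print(telemetry.get_obs()["tool_pos"],atz(c,(317.5,242),.15),atz(c,(122,141),.07))
s=c["pixels"][200:270,280:360].astype(np.uint8)
g=cv2.cvtColor(c["pixels"],cv2.COLOR_RGB2GRAY)
for (x,y,r0,r1) in((317,242,6,18),(122,141,10,30)):
    R_=40;im=cv2.resize(g[y-R_:y+R_,x-R_:x+R_],None,fx=4,fy=4,interpolation=cv2.INTER_CUBIC)
    h=cv2.HoughCircles(im,cv2.HOUGH_GRADIENT,1,20,param1=100,param2=15,minRadius=r0*4,maxRadius=r1*4)
    print([(round(a/4+x-R_,1),round(b/4+y-R_,1),round(r/4,1)) for a,b,r in h[0][:4]])
```

```text
[0.54355951 0.1163181  0.27015379] [0.55061976 0.11584823 0.15      ] [ 0.47026251 -0.07995752  0.07      ]
[(np.float32(316.1), np.float32(215.9), np.float32(8.0))]
[(np.float32(115.1), np.float32(144.1), np.float32(23.3)), (np.float32(122.9), np.float32(139.9), np.float32(14.7)), (np.float32(120.9), np.float32(144.9), np.float32(18.5)), (np.float32(111.9), np.float32(148.1), np.float32(28.1))]
```

View pics/w2.png

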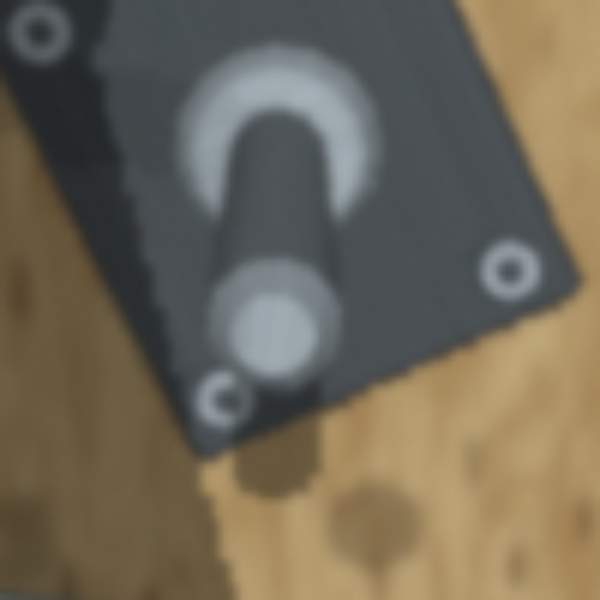

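The crop shows the pillar's top face, with its centre at about (315,245.5). The stand is turned by about 25°.

Call:
drive_tool:
  angular:
    - [0, 0, 0]
    - [0, 0, 0]
    - [0, 0, 0]
    - [0, 0, 0]
  delta_pos:
    - [0, 0, 0]
    - [0, 0, 0]
    - [0, 0, 0]
    - [0, 0, 0]
  gripper: [8.7, 8.7, 8.7, 8.7]

```text
time_s: 3.7
tool_pos: [0.544, 0.1151, 0.2704]
tool_rot: [180.0, 0.0, -179.4]
force: [0.3, -0.5, -0.3]
grip_width: 0.0869
grasp_force: 0.0
```

Run:
```python
from h import *
from scipy.ndimage import center_of_mass,label
o=telemetry.get_obs();print(o["tool_pos"],o["tool_rot"])
for i in range(2):
    c=cam("wrist");o=telemetry.get_obs();print(o["time_s"],o["tool_pos"],c["origin"])
g=cv2.cvtColor(c["pixels"],cv2.COLOR_RGB2GRAY)
print(g[236:256,304:328])
m=np.zeros_like(g);w=g[234:258,300:332];l,n=label(w>150)
for i in range(1,n+1):
    a=np.argwhere(l==i);print(len(a),a.mean(0)[::-1]+[300,234],atz(c,a.mean(0)[::-1]+[300,234],.15))
for n in("scene","side"):
    d=cam(n);save(d,n+"1.png",(240,180,340,280),5)
```

```text
[0.54401026 0.11507864 0.27036377] [ 1.79991264e+02  1.19730532e-02 -1.79371697e+02]
3.75 [0.54405669 0.11493798 0.27036027] [0.46782733 0.11451409 0.45044893]
3.8 [0.54409485 0.11482245 0.27032336] [0.46788006 0.1143916  0.4504363 ]
[[ 78  72  71  85 103 116 125 129 131 131 132 132 132 134 134 133 132 129
  128 123 108  87  71  71]
 [ 78  75  81 101 116 123 127 130 130 131 132 133 135 136 135 133 131 129
  129 128 120 102  81  72]
 [ 76  76  89 110 120 125 128 130 132 135 138 141 144 144 140 136 132 129
  128 129 125 114  93  77]
 [ 77  82  99 114 120 124 128 133 141 149 152 154 157 158 154 149 140 131
  127 127 124 117 102  82]
 [ 80  91 107 116 119 123 131 143 153 161 163 163 164 166 165 162 152 139
  129 125 123 117 106  90]
 [ 82  95 111 115 118 125 139 155 163 166 166 165 166 168 168 166 161 151
  136 125 121 117 111  99]
 [ 82  95 109 114 117 128 148 163 166 166 165 165 166 168 168 166 164 158
  146 129 119 116 114 103]
 [ 82  92 106 112 118 133 153 165 166 166 165 165 166 168 167 166 165 163
  153 134 119 113 112 101]
 [ 79  89 103 110 117 134 155 164 166 166 165 165 167 168 
[... 668 characters left out ...]
11 100  99 105 117 130 141 151 156 150 139 129 118 104
   96  91  83  76  78  78]
 [ 92 116 135 141 129 106  98  97  96 101 110 122 128 122 111 102  96  91
   84  76  71  74  77  77]
 [118 144 152 147 127 105  98  95  86  81  86  92  94  94  91  86  82  75
   67  59  64  74  76  77]
 [138 151 142 123 101  87  92  97  85  68  65  67  71  76  76  70  65  57
   52  52  61  73  76  75]
 [149 148 119  93  76  67  82  96  87  62  52  51  54  59  60  55  51  49
   47  50  60  72  72  72]]
130 [315.99230769 244.72307692] [0.55338502 0.1138516  0.15      ]
1 [306. 253.] [0.56087598 0.10533023 0.15      ]
1 [305. 254.] [0.56178586 0.10447135 0.15      ]
1 [304. 256.] [0.56360078 0.10361123 0.15      ]
```

Call:
drive_tool:
  angular:
    - [0, 0, 0.01]
    - [0, 0, 0]
    - [0, 0, 0]
    - [0, 0, 0]
    - [0, 0, 0]
    - [0, 0, 0]
    - [0, 0, 0]
    - [0, 0, 0]
    - [0, 0, 0]
    - [0, 0, 0]
  delta_pos:
    - [1.5, -3.9, 0]
    - [1.5, -3.9, 0]
    - [1.5, -3.9, 0]
    - [1.5, -3.9, 0]
    - [1.4, -3.9, 0]
    - [0, 0, 4]
    - [0, 0, 4]
    - [0, 0, 0]
    - [0, 0, 0]
    - [0, 0, 0]
  gripper: [8.7, 8.7, 8.7, 8.7, 8.7, 8.7, 8.7, 8.7, 8.7, 8.7]

```text
time_s: 4.9
tool_pos: [0.4721, -0.0804, 0.1925]
tool_rot: [-180.0, 0.2, -180.0]
force: [0.1, 1.0, 0.0]
grip_width: 0.087
grasp_force: 0.0
```

Run:
```python
from h import *
o=telemetry.get_obs();print(o["tool_pos"],o["tool_rot"])
c=cam("wrist");o=telemetry.get_obs();print(o["tool_pos"],c["origin"])
save(c,"w3.png",(250,180,390,300),5)
p=proj(c,[.470,-.08,.07]);print(p, proj(c,o["tool_pos"]))
```

```text
[ 0.47212783 -0.08042415  0.19246633] [-179.99192521    0.18725223 -179.95625786]
[ 0.47224467 -0.08039725  0.19253575] [ 0.39540766 -0.08016223  0.37233713]
[317.91868629 230.62160642] [317.23758538 290.04825162]
```

View pics/w3.png

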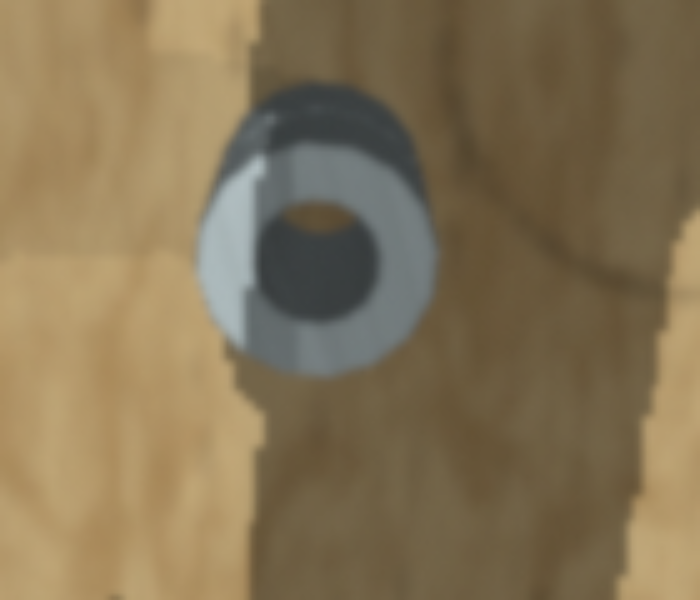

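The crop shows the sleeve's ring centre at (313.3,231.7), so the sleeve is at about (0.471,-0.084). Its turned line is visible.

Call:
drive_tool:
  angular:
    - [0, 0, 0]
    - [0, 0, 0]
    - [0, 0, 0]
    - [0, 0, 0]
    - [0, 0, 0]
    - [0, 0, 0]
    - [0, 0, 0]
    - [0, 0, 0]
    - [0, 0, 0]
    - [0, 0, 0]
    - [0, 0, 0]
    - [0, 0, 0]
    - [0, 0, 0]
    - [0, 0, 0]
    - [0, 0, 0]
    - [0, 0, 0]
  delta_pos:
    - [0.1, -0.35, 2]
    - [0, 0, 3]
    - [0, 0, 3]
    - [0, 0, 3]
    - [0, 0, 2.5]
    - [0, 0, 1.2]
    - [0, 0, 0]
    - [0, 0, 0]
    - [0, 0, 0]
    - [0, 0, 0]
    - [0, 0, 0]
    - [0, 0, 0]
    - [0, 0, 0]
    - [0, 0, 0]
    - [0, 0, 0]
    - [0, 0, 0]
  gripper: [8.7, 8.7, 8.7, 8.7, 8.7, 8.7, 8.7, 8.7, 6, 5, 4.6, 4.4, 4.2, 3.9, 3.8, 3.8]
  squeeze: 50

```text
time_s: 6.55
tool_pos: [0.4696, -0.0843, 0.0433]
tool_rot: [-180.0, 0.0, -180.0]
force: [0.2, -0.2, 1.3]
grip_width: 0.0411
grasp_force: 50.0
```

Run:
```python
from h import *
o=telemetry.get_obs();print(o)
```

```text
{'time_s': 6.55, 'qpos': array([-21.06101359,   6.11147185,  29.54857635, 118.59471665,
        -3.61002768,  56.12628203, 100.36211573]), 'joint_velocities': array([-0.04364259,  0.0195757 , -0.00068805, -0.03625716, -0.12162518,
       -0.13740445,  0.04235333]), 'effort': array([-4.03036326e-01, -2.79622954e+01,  1.14771858e+00, -2.61629838e+01,
       -1.89693854e-01,  1.18893846e-01,  5.34183884e-03]), 'tool_pos': array([ 0.46963638, -0.08426482,  0.04330483]), 'tool_rot': array([-1.79985721e+02,  8.18282148e-03, -1.79998954e+02]), 'force': array([ 0.24132771, -0.23806543,  1.25695419]), 'wrist_torque': array([-0.16063657,  0.02570396,  0.01228958]), 'grasp_force': 49.99947032891214, 'grip_width': 0.04108154559691384}
```

Call:
drive_tool:
  angular:
    - [0, 0, 0]
    - [0, 0, 0]
    - [0, 0, 0]
    - [0, 0, 0]
    - [0, 0, 0]
    - [0, 0, 0]
    - [0, 0, 0]
    - [0, 0, 0]
    - [0, 0, 0]
    - [0, 0, 0]
    - [0, 0, 0]
    - [0, 0, 0]
    - [0, 0, 0]
    - [0, 0, 0]
    - [0, 0, 0]
    - [0, 0, 0]
    - [0, 0, 0]
    - [0, 0, 0]
  delta_pos:
    - [0, 0, -1.5]
    - [0, 0, -3]
    - [0, 0, -3]
    - [0, 0, -3]
    - [0, 0, -3]
    - [0, 0, -3]
    - [0, 0, -3]
    - [0, 0, -3]
    - [0, 0, -1.3]
    - [-1.4, 3.3, 0]
    - [-1.4, 3.3, 0]
    - [-1.4, 3.3, 0]
    - [-1.4, 3.3, 0]
    - [-1.4, 3.3, 0]
    - [-1.2, 3.3, 0]
    - [0, 0, 0]
    - [0, 0, 0]
    - [0, 0, 0]
  gripper: [3.8, 3.8, 3.8, 3.8, 3.8, 3.8, 3.8, 3.8, 3.8, 3.8, 3.8, 3.8, 3.8, 3.8, 3.8, 3.8, 3.8, 3.8]

```text
time_s: 8.35
tool_pos: [0.5511, 0.1126, 0.2803]
tool_rot: [-179.9, -0.1, 179.9]
force: [0.0, -0.7, -2.2]
grip_width: 0.0412
grasp_force: 50.0
```

Run:
```python
from h import *
c=cam("wrist");o=telemetry.get_obs();print(o["tool_pos"],o["tool_rot"],o["force"],o["grip_width"],c["origin"])
save(c,"w4.png",(240,200,400,320),5)
print(proj(c,[.5534,.1139,.15]),proj(c,o["tool_pos"]))
g=cv2.cvtColor(c["pixels"],cv2.COLOR_RGB2GRAY)
```

```text
[0.55126552 0.11245863 0.28075111] [-1.79961022e+02 -4.69435837e-02  1.79895849e+02] [-0.21761608  0.61008903 -2.97666233] 0.040807094569237846 [0.47527411 0.11325154 0.46055804]
[319.03088853 234.06863356] [316.84083833 290.36578492]
```

View pics/w4.png

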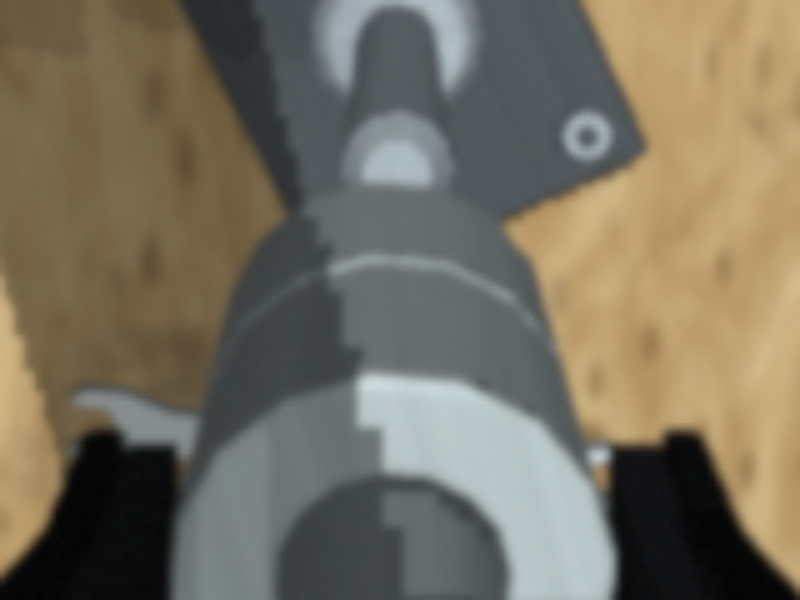

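The wrist view shows the pillar tip at about (319,234), just visible above the held sleeve. The sleeve's near top edge is at (318,275), and the bore edge is at row 295.

Run:
```python
from h import *
c=cam("wrist");o=telemetry.get_obs();p=o["tool_pos"];print(p,o["force"])
g=cv2.cvtColor(c["pixels"],cv2.COLOR_RGB2GRAY).astype(int)
print("col",g[268:300,322]); print("pil",g[215:240,319])
for xs in(.550,.551,.552,.553,.554,.555):
    zt=p[2]+.0267
    print(xs,[proj(c,[xs-r,.1135,zt+dz]).round(1)[1] for r,dz in((.021,0),(.0136,0),(.021,-.035),(.021,-.07))])
for xs in(.550,.552,.554): print(xs,[proj(c,[xs-r,.114,z]).round(1)[1] for r,z in((.01,.144),(.0066,.15))])
```

```text
[0.55135121 0.11248848 0.28101643] [ 0.32922954  0.13528341 -2.77343341]
col [107 108 108 107 107 109 125 160 195 207 202 196 193 192 193 192 191 192
 192 193 193 194 194 193 193 185 161 117  81  82  96 104]
pil [ 92  91  91  90  91  91 101 126 141 144 145 147 157 171 180 182 182 183
 183 183 177 155 126 110 108]
0.55 [np.float64(267.1), np.float64(282.6), np.float64(245.4), np.float64(230.1)]
0.551 [np.float64(269.2), np.float64(284.7), np.float64(247.2), np.float64(231.6)]
0.552 [np.float64(271.3), np.float64(286.8), np.float64(249.0), np.float64(233.2)]
0.553 [np.float64(273.4), np.float64(288.9), np.float64(250.8), np.float64(234.7)]
0.554 [np.float64(275.5), np.float64(290.9), np.float64(252.6), np.float64(236.3)]
0.555 [np.float64(277.6), np.float64(293.0), np.float64(254.3), np.float64(237.8)]
0.55 [np.float64(217.3), np.float64(222.6)]
0.552 [np.float64(219.5), np.float64(224.8)]
0.554 [np.float64(221.8), np.float64(227.0)]
```

Call:
drive_tool:
  angular:
    - [0, 0, 0]
    - [0, 0, 0]
    - [0, 0, 0]
    - [0, 0, 0]
    - [0, 0, 0]
    - [0, 0, 0]
    - [0, 0, 0]
  delta_pos:
    - [-0.03, 0.08, 2]
    - [0, 0, 2]
    - [0, 0, 2]
    - [0, 0, 1.5]
    - [0, 0, 0.7]
    - [0, 0, 0]
    - [0, 0, 0]
  gripper: [3.8, 3.8, 3.8, 3.8, 3.8, 3.8, 3.8]

```text
time_s: 9.15
tool_pos: [0.5524, 0.1148, 0.2001]
tool_rot: [180.0, 0.1, 180.0]
force: [0.1, 0.0, -1.6]
grip_width: 0.0408
grasp_force: 50.0
```

Run:
```python
from h import *
c=cam("side");d=cam("scene");o=telemetry.get_obs();print(o["tool_pos"],o["tool_rot"],o["force"])
A=cv2.resize(c["pixels"][140:280,220:330],None,fx=3.6,fy=3.6);B=cv2.resize(d["pixels"][140:280,240:350],None,fx=3.6,fy=3.6)
cv2.imwrite("pics/d1.png",cv2.cvtColor(np.hstack([A,B]),cv2.COLOR_RGB2BGR))
```

```text
[0.55257998 0.11494662 0.20045596] [ 1.79959153e+02  1.14949357e-01 -1.79990827e+02] [-0.44532833  0.19596268 -2.13057011]
```

View pics/d1.png

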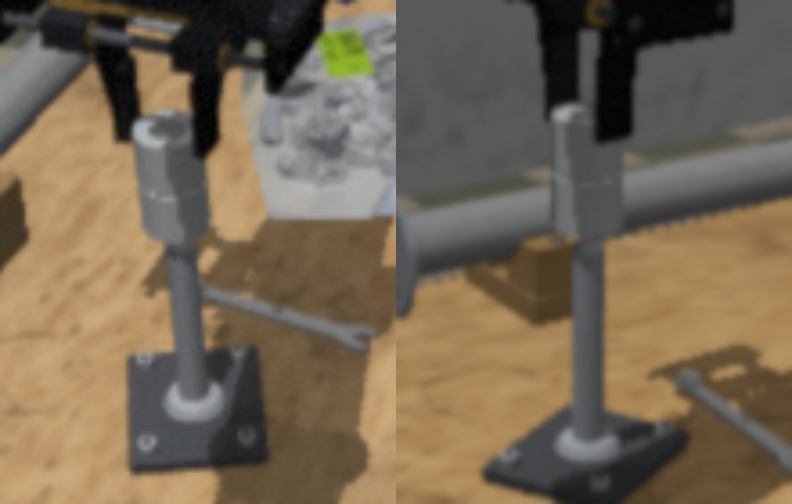

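The two-view crop shows the sleeve just above the pillar tip and nearly coaxial, about 1–2 mm towards +y. I'll correct that and descend gently.

Call:
drive_tool:
  angular:
    - [0, 0, 0]
    - [0, 0, 0]
    - [0, 0, 0]
    - [0, 0, 0]
  delta_pos:
    - [0.07, -0.12, 0]
    - [0, 0, 0.3]
    - [0, 0, 0.2]
    - [0, 0, 0.2]
  gripper: [3.8, 3.8, 3.8, 3.8]

```text
time_s: 9.65
tool_pos: [0.5511, 0.1136, 0.1921]
tool_rot: [180.0, -0.0, -180.0]
force: [-0.1, 0.0, -2.2]
grip_width: 0.0412
grasp_force: 50.0
```

Call:
drive_tool:
  angular:
    - [0, 0, 0]
    - [0, 0, 0]
  delta_pos:
    - [0, 0, 0.15]
    - [0, 0, 0.15]
  gripper: [3.8, 3.8]

```text
time_s: 9.85
tool_pos: [0.5511, 0.1137, 0.189]
tool_rot: [-180.0, -0.0, -180.0]
force: [1.0, -0.6, -2.6]
grip_width: 0.0413
grasp_force: 50.0
```

Call:
drive_tool:
  angular:
    - [0, 0, 0]
    - [0, 0, 0]
  delta_pos:
    - [0, 0, 0.15]
    - [0, 0, 0.15]
  gripper: [3.8, 3.8]

```text
time_s: 10.05
tool_pos: [0.5511, 0.1136, 0.1861]
tool_rot: [180.0, 0.0, -180.0]
force: [0.0, -0.1, -2.9]
grip_width: 0.0412
grasp_force: 50.0
```

Call:
drive_tool:
  angular:
    - [0, 0, 0]
    - [0, 0, 0]
  delta_pos:
    - [0, 0, 0.15]
    - [0, 0, 0.1]
  gripper: [3.8, 3.8]

```text
time_s: 10.25
tool_pos: [0.5511, 0.1136, 0.1836]
tool_rot: [180.0, -0.0, -180.0]
force: [0.4, -0.1, -2.1]
grip_width: 0.0411
grasp_force: 50.0
```

Call:
drive_tool:
  angular:
    - [0, 0, 0]
    - [0, 0, 0]
    - [0, 0, 0]
  delta_pos:
    - [0, 0, 0.1]
    - [0, 0, 0.1]
    - [0, 0, 0.1]
  gripper: [3.8, 3.8, 3.8]

```text
time_s: 10.55
tool_pos: [0.5512, 0.1136, 0.1808]
tool_rot: [180.0, 0.0, -180.0]
force: [0.4, -0.4, -3.3]
grip_width: 0.0411
grasp_force: 50.0
```

Call:
drive_tool:
  angular:
    - [0, 0, 0]
    - [0, 0, 0]
    - [0, 0, 0]
  delta_pos:
    - [0, 0, 0.1]
    - [0, 0, 0.1]
    - [0, 0, 0.1]
  gripper: [3.8, 3.8, 3.8]

```text
time_s: 10.85
tool_pos: [0.5512, 0.1136, 0.1778]
tool_rot: [180.0, 0.0, -180.0]
force: [-0.2, -0.4, -1.5]
grip_width: 0.0411
grasp_force: 50.0
```

Call:
drive_tool:
  angular:
    - [0, 0, 0]
    - [0, 0, 0]
    - [0, 0, 0]
  delta_pos:
    - [0, 0, 0.1]
    - [0, 0, 0.1]
    - [0, 0, 0.1]
  gripper: [3.8, 3.8, 3.8]

```text
time_s: 11.15
tool_pos: [0.5511, 0.1136, 0.1747]
tool_rot: [180.0, 0.0, -180.0]
force: [-0.2, -0.3, -2.1]
grip_width: 0.0409
grasp_force: 50.0
```

Call:
drive_tool:
  angular:
    - [0, 0, 0]
    - [0, 0, 0]
  delta_pos:
    - [0, 0, 0.1]
    - [0, 0, 0.1]
  gripper: [3.8, 3.8]

```text
time_s: 11.35
tool_pos: [0.5512, 0.1136, 0.1727]
tool_rot: [180.0, 0.0, -180.0]
force: [1.2, 0.0, -1.6]
grip_width: 0.0412
grasp_force: 50.0
```

Call:
drive_tool:
  angular:
    - [0, 0, 0]
    - [0, 0, 0]
  delta_pos:
    - [0, 0, 0.1]
    - [0, 0, 0.1]
  gripper: [3.8, 3.8]

```text
time_s: 11.55
tool_pos: [0.5512, 0.1136, 0.1707]
tool_rot: [180.0, 0.0, -180.0]
force: [-0.1, -0.4, -3.0]
grip_width: 0.0413
grasp_force: 50.0
```

Call:
drive_tool:
  angular:
    - [0, 0, 0]
    - [0, 0, 0]
  delta_pos:
    - [0, 0, 0.1]
    - [0, 0, 0.1]
  gripper: [3.8, 3.8]

```text
time_s: 11.75
tool_pos: [0.5511, 0.1136, 0.1687]
tool_rot: [180.0, 0.0, -180.0]
force: [0.0, 0.4, -2.0]
grip_width: 0.0415
grasp_force: 50.0
```

Call:
drive_tool:
  angular:
    - [0, 0, 0]
    - [0, 0, 0]
  delta_pos:
    - [0, 0, 0.1]
    - [0, 0, 0.1]
  gripper: [3.8, 3.8]

```text
time_s: 11.95
tool_pos: [0.5511, 0.1136, 0.1667]
tool_rot: [180.0, 0.0, -180.0]
force: [1.3, -0.6, -2.2]
grip_width: 0.041
grasp_force: 50.0
```

Call:
drive_tool:
  angular:
    - [0, 0, 0]
    - [0, 0, 0]
  delta_pos:
    - [0, 0, 0.1]
    - [0, 0, 0.1]
  gripper: [3.8, 3.8]

```text
time_s: 12.15
tool_pos: [0.5512, 0.1136, 0.1647]
tool_rot: [180.0, 0.0, -180.0]
force: [-0.1, -0.2, -1.6]
grip_width: 0.041
grasp_force: 50.0
```

Call:
drive_tool:
  angular:
    - [0, 0, 0]
    - [0, 0, 0]
  delta_pos:
    - [0, 0, 0.1]
    - [0, 0, 0.1]
  gripper: [3.8, 3.8]

```text
time_s: 12.35
tool_pos: [0.5511, 0.1137, 0.1627]
tool_rot: [180.0, 0.0, -180.0]
force: [-0.3, 0.1, -1.8]
grip_width: 0.0412
grasp_force: 50.0
```

Call:
drive_tool:
  angular:
    - [0, 0, 0]
    - [0, 0, 0]
  delta_pos:
    - [0, 0, 0.1]
    - [0, 0, 0.1]
  gripper: [3.8, 3.8]

```text
time_s: 12.55
tool_pos: [0.5511, 0.1136, 0.1607]
tool_rot: [180.0, 0.0, -180.0]
force: [0.1, 0.5, -1.9]
grip_width: 0.0411
grasp_force: 50.0
```

Call:
drive_tool:
  angular:
    - [0, 0, 0]
    - [0, 0, 0]
  delta_pos:
    - [0, 0, 0.1]
    - [0, 0, 0.1]
  gripper: [3.8, 3.8]

```text
time_s: 12.75
tool_pos: [0.5511, 0.1137, 0.1587]
tool_rot: [180.0, 0.0, -180.0]
force: [-0.2, -0.3, -2.4]
grip_width: 0.041
grasp_force: 50.0
```

Call:
drive_tool:
  angular:
    - [0, 0, 0]
    - [0, 0, 0]
  delta_pos:
    - [0, 0, 0.1]
    - [0, 0, 0.1]
  gripper: [3.8, 3.8]

```text
time_s: 12.95
tool_pos: [0.5512, 0.1136, 0.1567]
tool_rot: [180.0, 0.0, -180.0]
force: [0.2, 0.1, -2.1]
grip_width: 0.0409
grasp_force: 50.0
```

Call:
drive_tool:
  angular:
    - [0, 0, 0]
    - [0, 0, 0]
  delta_pos:
    - [0, 0, 0.1]
    - [0, 0, 0.1]
  gripper: [3.8, 3.8]

```text
time_s: 13.15
tool_pos: [0.5515, 0.1138, 0.155]
tool_rot: [180.0, 0.0, -180.0]
force: [0.4, -0.9, 0.6]
grip_width: 0.041
grasp_force: 50.0
```

Call:
drive_tool:
  angular:
    - [0, 0, 0]
    - [0, 0, 0]
  delta_pos:
    - [0, 0, 0.1]
    - [0, 0, 0.1]
  gripper: [3.8, 3.8]

```text
time_s: 13.35
tool_pos: [0.5521, 0.1139, 0.1542]
tool_rot: [179.9, 0.1, -180.0]
force: [-0.2, 0.4, 8.0]
grip_width: 0.0413
grasp_force: 50.0
```

Contact came at TCP z ≈ 0.1555, so I expect the click near 0.118.

Call:
drive_tool:
  angular:
    - [0, 0, 0]
  delta_pos:
    - [0, 0, 0.1]
  gripper: [3.8]

```text
time_s: 13.45
tool_pos: [0.5523, 0.1138, 0.154]
tool_rot: [179.9, 0.2, -180.0]
force: [-1.0, -1.4, 11.4]
grip_width: 0.0414
grasp_force: 50.0
```

Call:
drive_tool:
  angular:
    - [0, 0, 0]
  delta_pos:
    - [0, 0, 0.05]
  gripper: [3.8]

```text
time_s: 13.55
tool_pos: [0.5524, 0.1138, 0.1539]
tool_rot: [179.9, 0.2, -180.0]
force: [-2.4, 0.1, 11.3]
grip_width: 0.0413
grasp_force: 50.0
```

Call:
drive_tool:
  angular:
    - [0, 0, 0]
  delta_pos:
    - [0, 0, 0.05]
  gripper: [3.8]

```text
time_s: 13.65
tool_pos: [0.5526, 0.1139, 0.1539]
tool_rot: [179.9, 0.2, -180.0]
force: [-2.7, -1.1, 12.9]
grip_width: 0.0412
grasp_force: 50.0
```

Call:
drive_tool:
  angular:
    - [0, 0, 0]
  delta_pos:
    - [0, 0, 0.05]
  gripper: [3.8]

```text
time_s: 13.75
tool_pos: [0.5527, 0.1139, 0.1538]
tool_rot: [179.9, 0.2, 180.0]
force: [-3.7, -1.8, 15.7]
grip_width: 0.0413
grasp_force: 50.0
```

Call:
drive_tool:
  angular:
    - [0, 0, 0]
  delta_pos:
    - [0, 0, 0.05]
  gripper: [3.8]

```text
time_s: 13.85
tool_pos: [0.5527, 0.1138, 0.1535]
tool_rot: [179.9, 0.2, 180.0]
force: [-3.2, -1.2, 14.2]
grip_width: 0.0414
grasp_force: 50.0
```

Call:
drive_tool:
  angular:
    - [0, 0, 0]
  delta_pos:
    - [0, 0, 0]
  gripper: [3.8]

```text
time_s: 13.95
tool_pos: [0.5527, 0.1139, 0.1533]
tool_rot: [179.9, 0.2, -180.0]
force: [-2.8, -0.8, 14.1]
grip_width: 0.0413
grasp_force: 50.0
```

Call:
drive_tool:
  angular:
    - [0, 0, 0]
  delta_pos:
    - [0.03, 0, 0.05]
  gripper: [3.8]

```text
time_s: 14.05
tool_pos: [0.5526, 0.1139, 0.1529]
tool_rot: [179.9, 0.3, 180.0]
force: [-1.1, -0.3, 13.3]
grip_width: 0.0413
grasp_force: 50.0
```

Call:
drive_tool:
  angular:
    - [0, 0, 0]
  delta_pos:
    - [0.03, 0, 0.05]
  gripper: [3.8]

```text
time_s: 14.15
tool_pos: [0.5523, 0.1139, 0.1522]
tool_rot: [179.9, 0.3, -180.0]
force: [-2.1, -0.2, 12.7]
grip_width: 0.041
grasp_force: 50.0
```

Call:
drive_tool:
  angular:
    - [0, 0, 0]
  delta_pos:
    - [0, 0, 0]
  gripper: [3.8]

```text
time_s: 14.25
tool_pos: [0.5523, 0.1139, 0.152]
tool_rot: [179.9, 0.3, -180.0]
force: [-1.3, -0.4, 11.7]
grip_width: 0.0411
grasp_force: 50.0
```

Call:
drive_tool:
  angular:
    - [0, 0, 0]
    - [0, 0, 0]
  delta_pos:
    - [0, 0, 0.05]
    - [0, 0, 0.05]
  gripper: [3.8, 3.8]

```text
time_s: 14.45
tool_pos: [0.5524, 0.1139, 0.1513]
tool_rot: [179.9, 0.3, -180.0]
force: [-1.4, -0.0, 12.3]
grip_width: 0.0412
grasp_force: 50.0
```

Call:
drive_tool:
  angular:
    - [0, 0, 0]
    - [0, 0, 0]
  delta_pos:
    - [0, 0, 0.05]
    - [0, 0, 0.05]
  gripper: [3.8, 3.8]

```text
time_s: 14.65
tool_pos: [0.5523, 0.114, 0.1497]
tool_rot: [179.9, 0.3, -180.0]
force: [-1.2, -1.1, 9.0]
grip_width: 0.0408
grasp_force: 50.0
```

Call:
drive_tool:
  angular:
    - [0, 0, 0]
    - [0, 0, 0]
  delta_pos:
    - [0, 0, 0.05]
    - [0, 0, 0.05]
  gripper: [3.8, 3.8]

```text
time_s: 14.85
tool_pos: [0.5522, 0.1139, 0.1483]
tool_rot: [179.9, 0.2, -180.0]
force: [-0.9, -0.4, 9.3]
grip_width: 0.0413
grasp_force: 50.0
```

Call:
drive_tool:
  angular:
    - [0, 0, 0]
    - [0, 0, 0]
    - [0, 0, 0]
  delta_pos:
    - [0.02, 0, 0.1]
    - [0.02, 0, 0.1]
    - [0, 0, 0.1]
  gripper: [3.8, 3.8, 3.8]

```text
time_s: 15.15
tool_pos: [0.5521, 0.114, 0.1453]
tool_rot: [179.9, 0.3, -180.0]
force: [-0.3, 0.7, 8.1]
grip_width: 0.0412
grasp_force: 50.0
```

Call:
drive_tool:
  angular:
    - [0, 0, 0]
    - [0, 0, 0]
    - [0, 0, 0]
  delta_pos:
    - [0, 0, 0.1]
    - [0, 0, 0.1]
    - [0, 0, 0.1]
  gripper: [3.8, 3.8, 3.8]

```text
time_s: 15.45
tool_pos: [0.5522, 0.114, 0.1423]
tool_rot: [179.9, 0.3, -180.0]
force: [0.0, -0.8, 8.1]
grip_width: 0.0413
grasp_force: 50.0
```

Call:
drive_tool:
  angular:
    - [0, 0, 0]
    - [0, 0, 0]
    - [0, 0, 0]
  delta_pos:
    - [0, 0, 0.1]
    - [0, 0, 0.1]
    - [0, 0, 0.1]
  gripper: [3.8, 3.8, 3.8]

```text
time_s: 15.75
tool_pos: [0.5523, 0.1139, 0.1393]
tool_rot: [179.9, 0.3, -180.0]
force: [0.8, -0.3, 8.1]
grip_width: 0.0411
grasp_force: 50.0
```

Call:
drive_tool:
  angular:
    - [0, 0, 0]
    - [0, 0, 0]
    - [0, 0, 0]
    - [0, 0, 0]
    - [0, 0, 0]
  delta_pos:
    - [0, 0, 0.1]
    - [0, 0, 0.1]
    - [0, 0, 0.1]
    - [0, 0, 0.1]
    - [0, 0, 0.1]
  gripper: [3.8, 3.8, 3.8, 3.8, 3.8]

```text
time_s: 16.25
tool_pos: [0.5524, 0.1139, 0.1343]
tool_rot: [179.9, 0.3, -180.0]
force: [0.3, -1.2, 7.4]
grip_width: 0.0411
grasp_force: 50.0
```

Call:
drive_tool:
  angular:
    - [0, 0, 0]
    - [0, 0, 0]
    - [0, 0, 0]
    - [0, 0, 0]
  delta_pos:
    - [0, 0, 0.1]
    - [0, 0, 0.1]
    - [0, 0, 0.1]
    - [0, 0, 0.1]
  gripper: [3.8, 3.8, 3.8, 3.8]

```text
time_s: 16.65
tool_pos: [0.5524, 0.1139, 0.1303]
tool_rot: [179.9, 0.3, -180.0]
force: [1.6, 0.4, 7.1]
grip_width: 0.041
grasp_force: 50.0
```

Call:
drive_tool:
  angular:
    - [0, 0, 0]
    - [0, 0, 0]
  delta_pos:
    - [0, 0, 0.1]
    - [0, 0, 0.1]
  gripper: [3.8, 3.8]

```text
time_s: 16.85
tool_pos: [0.5525, 0.1138, 0.1284]
tool_rot: [179.9, 0.3, 180.0]
force: [0.9, -1.0, 8.7]
grip_width: 0.0412
grasp_force: 50.0
```

Call:
drive_tool:
  angular:
    - [0, 0, 0]
    - [0, 0, 0]
  delta_pos:
    - [0, 0, 0.1]
    - [0, 0, 0.1]
  gripper: [3.8, 3.8]

```text
time_s: 17.05
tool_pos: [0.5525, 0.1139, 0.1261]
tool_rot: [179.9, 0.3, 180.0]
force: [1.4, 0.8, 4.1]
grip_width: 0.0407
grasp_force: 50.0
```

Call:
drive_tool:
  angular:
    - [0, 0, 0]
    - [0, 0, 0]
  delta_pos:
    - [0, 0, 0.1]
    - [0, 0, 0.1]
  gripper: [3.8, 3.8]

```text
time_s: 17.25
tool_pos: [0.5519, 0.114, 0.1224]
tool_rot: [179.9, 0.2, -180.0]
force: [5.8, 1.6, -3.6]
grip_width: 0.0411
grasp_force: 50.0
```

Call:
drive_tool:
  angular:
    - [0, 0, 0]
    - [0, 0, 0]
  delta_pos:
    - [0, 0, 0.05]
    - [0, 0, 0.05]
  gripper: [3.8, 3.8]

```text
time_s: 17.45
tool_pos: [0.5512, 0.1136, 0.1204]
tool_rot: [-180.0, 0.1, -180.0]
force: [6.0, 0.8, -2.5]
grip_width: 0.0413
grasp_force: 50.0
```

The force has dropped and the sleeve was drawn in: that is the click. I'll hold and check.

Call:
drive_tool:
  angular:
    - [0, 0, 0]
    - [0, 0, 0]
    - [0, 0, 0]
  delta_pos:
    - [-0.05, 0, 0]
    - [-0.03, 0, 0]
    - [0, 0, 0]
  gripper: [3.8, 3.8, 3.8]

```text
time_s: 17.75
tool_pos: [0.5511, 0.1135, 0.1203]
tool_rot: [-180.0, 0.0, -180.0]
force: [5.8, 1.5, -4.3]
grip_width: 0.0411
grasp_force: 50.0
```

Run:
```python
from h import *
c=cam("side");d=cam("scene");o=telemetry.get_obs();print(o["tool_pos"],o["tool_rot"],o["force"],o["wrist_torque"])
A=cv2.resize(c["pixels"][140:280,220:330],None,fx=3.6,fy=3.6);B=cv2.resize(d["pixels"][140:280,240:350],None,fx=3.6,fy=3.6)
cv2.imwrite("pics/d2.png",cv2.cvtColor(np.hstack([A,B]),cv2.COLOR_RGB2BGR))
```

```text
[0.55118296 0.11353136 0.12029646] [-1.79988551e+02  2.76891709e-02 -1.79992570e+02] [ 5.22123586  0.73226125 -3.93395695] [ 0.2419917  -1.33284584  0.01459198]
```

View pics/d2.png

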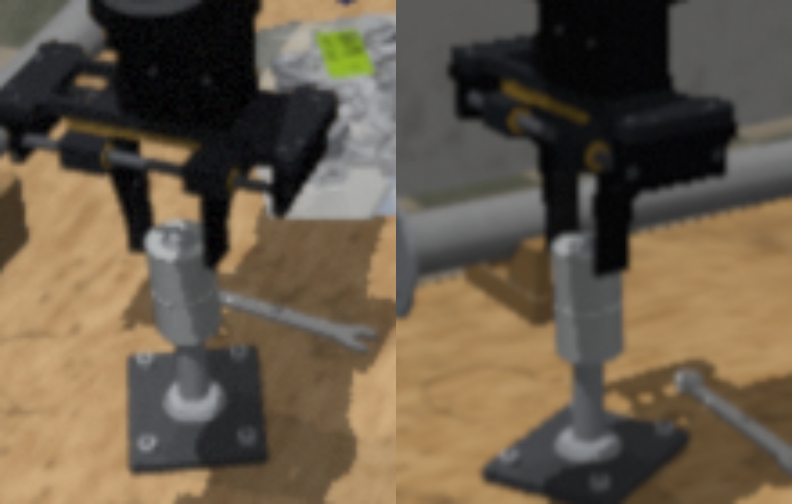

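The crop shows the sleeve seated on the pillar and coaxial with it. A slight residual downward pull remains, so I'll follow it 0.5–1 mm and then release.

Call:
drive_tool:
  angular:
    - [0, 0, 0]
    - [0, 0, 0]
  delta_pos:
    - [0, 0, 0.05]
    - [0, 0, 0]
  gripper: [3.8, 3.8]

```text
time_s: 18.05
tool_pos: [0.5511, 0.1135, 0.1201]
tool_rot: [-180.0, 0.0, -180.0]
force: [5.9, 0.7, -3.7]
grip_width: 0.0413
grasp_force: 50.0
```

Call:
drive_tool:
  angular:
    - [0, 0, 0]
    - [0, 0, 0]
  delta_pos:
    - [0, 0, 0.03]
    - [0, 0, 0]
  gripper: [3.8, 3.8]

```text
time_s: 18.25
tool_pos: [0.5511, 0.1135, 0.12]
tool_rot: [-180.0, 0.0, -180.0]
force: [5.4, 0.3, -2.9]
grip_width: 0.0413
grasp_force: 50.0
```

Call:
drive_tool:
  angular:
    - [0, 0, 0]
    - [0, 0, 0]
    - [0, 0, 0]
  delta_pos:
    - [0, 0, 0]
    - [0, 0, 0]
    - [0, 0, 0]
  gripper: [3.8, 3.8, 3.8]
  squeeze: 5

```text
time_s: 18.55
tool_pos: [0.5506, 0.1134, 0.1199]
tool_rot: [-180.0, -0.0, -180.0]
force: [2.7, -0.6, -2.3]
grip_width: 0.0428
grasp_force: 5.0
```

Call:
drive_tool:
  angular:
    - [0, 0, 0]
    - [0, 0, 0]
    - [0, 0, 0]
    - [0, 0, 0]
    - [0, 0, 0]
    - [0, 0, 0]
  delta_pos:
    - [0, 0, 0]
    - [0, 0, 0]
    - [0, 0, 0]
    - [0, 0, 0]
    - [0, 0, 0]
    - [0, 0, 0]
  gripper: [4.4, 5, 6, 7, 7.5, 7.5]

```text
time_s: 19.15
tool_pos: [0.5508, 0.1137, 0.12]
tool_rot: [180.0, -0.0, -180.0]
force: [0.3, -1.0, -0.2]
grip_width: 0.0716
grasp_force: 0.0
```

Released. Next I'll retreat straight up and check.

Call:
drive_tool:
  angular:
    - [0, 0, 0]
    - [0, 0, 0]
    - [0, 0, 0]
    - [0, 0, 0]
    - [0, 0, 0]
    - [0, 0, 0]
    - [0, 0, 0]
    - [0, 0, 0]
    - [0, 0, 0]
  delta_pos:
    - [0, 0, -0.5]
    - [0, 0, -1.5]
    - [0, 0, -2.5]
    - [0, 0, -3]
    - [0, 0, -3]
    - [0, 0, -2.5]
    - [0, 0, 0]
    - [0, 0, 0]
    - [0, 0, 0]
  gripper: [7.5, 7.5, 7.5, 7.5, 7.5, 7.5, 7.5, 7.5, 7.5]

```text
time_s: 20.05
tool_pos: [0.5504, 0.1135, 0.2493]
tool_rot: [-180.0, -0.1, -180.0]
force: [-0.8, 0.4, 0.4]
grip_width: 0.0749
grasp_force: 0.0
```

Run:
```python
from fit import *
V=[]
for n in("scene","side"):
    c=cam(n);m=models.cut_out(c,"sleeve_center")[0];V.append((c,m["pixels"].astype(float)));print(n,m["p"],m["centre"])
f=lambda p:sum(np.abs(cyl(c,p[0],p[1],.021,p[2]-.035,p[2]+.035)-m).sum() for c,m in V)
x=np.array([.547,.107,.11]);r=minimize(f,x,method="Nelder-Mead",options=dict(initial_simplex=np.vstack([x,x+np.eye(3)*.008]),xatol=1e-4))
print(r.x,r.fun)
A,B=[cv2.resize(v[0]["pixels"][140:280,230:340],None,fx=3.6,fy=3.6) for v in V[::-1]]
cv2.imwrite("pics/d3.png",cv2.cvtColor(np.hstack([A,B]),cv2.COLOR_RGB2BGR))
```

```text
scene 0.97 [292.3, 226.3]
side 0.7 [270.4, 220.0]
[0.5514672  0.11081979 0.10672387] 166.8125
```

View pics/d3.png

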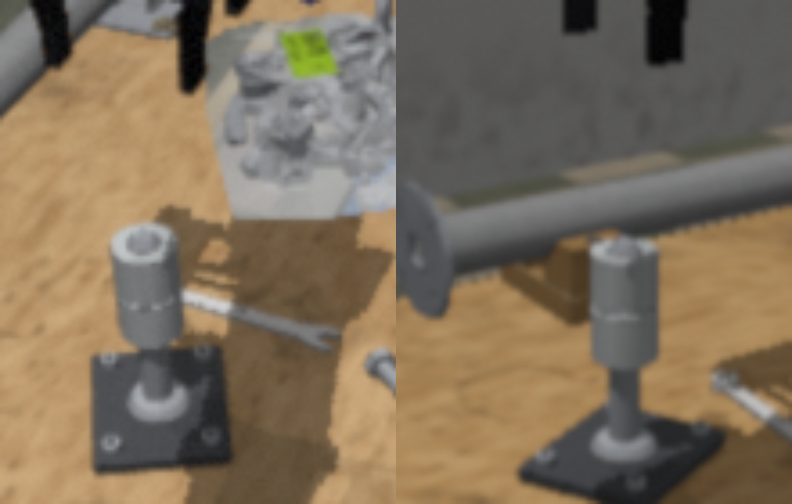

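The sleeve hangs at about z = 0.107–0.110, held up by the ball, and the robot is clear of it.

```bash
python3 -c "
from cell import env; print(env.sign_off())"
```

```text
the job is handed in; nothing more can be done
None
```

The sleeve was felt to click onto the pillar's ball and released; it hangs there with its centre about 40–43 mm below the pillar top (my estimate), the robot is clear, and the job is handed in, though the hand-in returned no verdict.

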